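Ballast the bench stand, raise its column to the mark and close the cam lever

TASK

Lay the loose steel ballast plate flat in the empty compartment of the stand's foot and let go of it. Then take the round knob on top of the stand's column, lift the column until its ring mark is level with the top rim of the collar and, holding it there, swing the upright cam lever fully closed with the side of the hand. Finish still holding the knob, column at its mark and lever closed (the lever alone does not carry the column), and leave the fitted plate, jar, tube rack and dish where they are.

Things in the scene. Friction and masses are not known exactly. Their poses are not given: they have to be found in the camera images.
- foot: Stand on a fixed foot, 170 mm (its x) by 275 mm (its y, -70 to +205), 16 mm high. Origin on the bench under the column's axis, z up; there stands a 30 mm tube with a 42 mm collar, top at 110 mm. Two sunk compartments, long along x, 118 x 48 mm, 10 mm deep, floors 6 mm above the bench: at y = +95 mm (filled by the fitted plate) and at y = +170 mm, farthest from the column (empty).
- slot (a point): Centre of the floor of the empty compartment (foot x 0, y 170 mm, 6 mm above the bench). Its axes are the foot's: x along the compartment's length.
- plate: The loose ballast plate, on the bench left of the stand: dark steel, 0.24 to 0.36 kg, 110 mm (its x) x 40 mm (y) x 8 mm, with an upright rib along the middle of its top, 50 mm long (x), 12 mm thick (y), 22 mm tall, to pinch across its thickness; rib top 30 mm above the underside. Origin: centre of the underside. Either way round fits.
- fitted: The same kind of plate, already in the compartment nearer the column; leave it there.
- knob: Round black knob on top of the column, 48 mm diameter, 26 mm high; origin at the centre of its underside, on the column's axis (145 mm above the bench + joint column; 180 mm at the mark). It turns freely and endlessly on the column, so it may be held at any yaw and turned with the hand. Only the 18 mm column lies between it and the collar.
- column (a joint): Height of the column, m: 0 = fully down on its stop (the start), 0.035 = ring mark level with the collar's rim, 0.065 = upper stop; grows upward. Column and knob weigh 0.36 to 0.61 kg and slide down by themselves when not held, whether the lever is closed or not.
- mark (a point): Middle of the black ring mark, 3 mm broad, round the column, on its axis, 70 mm below the knob's underside. Hidden inside the collar and tube at the start.
- rim (a point): Centre of the collar's top rim, on the column's axis, 110 mm above the bench. The mark belongs at this height.
- lever (a joint): Cam lever, rad: 0 = open, 0.9 = fully closed (stop); starts below 0.2. Grows counterclockwise from above, about the column's axis; stays where left; about 0.1 N m (2 to 3 N) to move. A hand on the knob with one finger clockwise of the paddle (0.8 rad clears it) pushes it by turning counterclockwise; at the mark the fingertips must reach below 175 mm above the bench to meet the paddle.
- paddle (a point): Top middle of the lever's upright paddle, 45 mm from the column's axis, 181 mm above the bench. The paddle is a bright steel blade 8 mm thick, standing radially 27 to 63 mm from the axis, 95 to 181 mm above the bench. Its direction from the axis is foot yaw - 1.75 rad + joint lever.
- jar: Amber jar, 60 mm diameter, 85 mm tall, beyond the loose plate; leave alone.
- rack: Red tube rack, 70 x 160 mm, about 102 mm high with tubes, right of the stand; leave alone.
- dish: Glass dish, 93 mm diameter, 18 mm high, far left; leave alone.
There are look-alikes about, which are no part of the job. Leave any green or orange look-alike of the plate alone.

How it is judged (in metres and radians):
On the way, in this order (a step that is already met when the one before it is completed fails the run):
1. The plate lies flat in the empty compartment, released and at rest (x of plate in the frame of slot between -0.008 and 0.008 m and y of plate in the frame of slot between -0.008 and 0.008 m and z of plate in the frame of slot between -0.003 and 0.003 m and angle between plate's own z axis and vertical below 0.08 rad and angle between the x axis of plate and the x axis of foot, either way round below 0.2 rad and linear speed of plate below 0.02 m/s and contact force between the fingers and plate below 0.1 N), for 0.2 s.
2. The hand holds the column by its knob at the mark while the lever is still open (z of mark in the frame of rim between -0.006 and 0.006 m and contact force between the fingers and knob above 3 N and value of joint lever below 0.45 rad), for 0.2 s.
At the end, for the whole second after the job is handed in: The loose plate lies flat in the far compartment (within 8 mm of its centre, untouched); the fingers hold the knob (over 3 N) with the ring mark within 6 mm of the collar's rim and still; the lever is within 0.1 rad of fully closed; bystanders within 20 mm (fitted plate 12 mm) of where they began (all of step 1 and z of mark in the frame of rim between -0.006 and 0.006 m and contact force between the fingers and knob above 3 N and value of joint lever above 0.8 rad and linear speed of knob below 0.02 m/s and distance of fitted from where it was at the start of the episode below 0.012 m and distance of each of jar, rack, dish from where it was at the start of the episode below 0.02 m); the arm keeps its last pose, push and grip.
It fails at once if The lever is swung more than halfway shut while the column is not at its mark (10 mm off or more) (value of joint lever above 0.6 rad and (z of mark in the frame of rim above 0.01 m or z of mark in the frame of rim below -0.01 m)).
It fails at once if The ballast plate already fitted is shifted (distance of fitted from where it was at the start of the episode above 0.012 m).
It fails at once if The jar is disturbed (distance of jar from where it was at the start of the episode above 0.02 m).
It fails at once if The tube rack is disturbed (distance of rack from where it was at the start of the episode above 0.02 m).
It fails at once if The dish is disturbed (distance of dish from where it was at the start of the episode above 0.02 m).
It also fails if it takes over 54 s, if anything falls off the work surface, if the arm or the gripper's body presses on something with over 40 N, if the wrist force passes 120 N, or if a joint passes its speed limit or range.

ROBOT

A 6-joint arm with a two-finger parallel gripper is mounted at the origin on the work surface. World frame = base frame: x ahead of the robot, y to its left, z up, the work surface at z = 0. Lengths are in mm, angles in degrees, forces in N, time in s.
With the tool pointing down it reaches from about 300 to 850 mm from the base axis. Payload 4.2 kg.
Tool frame: the origin (TCP) lies at the very end of the fingers, on their centre line; the grasp point (between the pads) lies 19 mm behind it (env.tcp_to_grasp is the distance from the TCP to the grasp point, in mm); z points along the fingers, y is the line along which they close (so a half turn about z gives the same grasp; the last joint's range is limited). The gripper opens to 91 mm and grips with 3 to 60 N. Pads are 32 mm wide; open, the fingers measure 118 mm over their backs; the gripper's body (76 mm by 178 mm) begins 60 mm behind the grasp point.
Start: joints at [72.078, 18.312, 89.639, -0, 72.044, -1.146], TCP at [165.967, 550.544, 213.976] pointing down, gripper open.
Joint ranges: [-177.97, 177.97], [-48.28, 115.42], [12.27, 149.76], [-77.06, 257.06], [2.81, 150.46], [-146.56, 146.56]. Speed limits (degrees/s): [147.25, 147.25, 180, 180, 180, 180].

INTERFACE

Orientations are given as [roll, pitch, yaw] about the fixed x, y, z axes, in that order (R = Rz(yaw) Ry(pitch) Rx(roll)).
In Python, from workcell import env gives the robot as it stands.
- The arm moves only by the tool move_arm, never from a script. Its argument "plan" is a list of rows, each a list of 3 entries, a list of its own where there are three numbers: the shift along the world's x, y, z in cm, then the turn about the world's z in degrees, then the closure, from 0 (fully open) to 1 (shut). In form: [[[x, y, z], turn, claw], ...]. A call has 1 to 5 rows; each row shifts and turns the commanded pose from where the row before left it; what a row does not reach is not made up. A row lasts 1/10 s, in which the tool goes at most 50 mm and 8.59 degrees, less where a joint would pass 70% of its speed; a pose out of reach is approached as far as the arm can. A call is refused whole if a number of a shift passes 5 or a number of a turn 8.59, either way. A call with a gripper value outside its range is refused whole. The fingers move at their own pace and stop on an object; "squeeze" is the grip in N (left out, the last holds). Time passes only in rows, so rows that do not move let the fingers close. It gives the time, the measured TCP pose, the force, the opening and the grip force at its end, in the units of the state.
- env.state(): the state, without advancing time (a new reading comes with each control period).
- env.grab_frame(name): name is "scene" or "top" or "wrist"; returns a dict with "frame" (384x512x3 uint8, red, green, blue), "z_map" (384x512 float32, mm along the optical axis (not along the pixel's ray), 0 where there is no reading), "fovy" (degrees; the focal length in pixels is half the picture's height over the tangent of half this angle, whatever the lens; pixels are square), "cx", "cy" (the principal point, pixels), "position" and "orientation" of the camera in the world. Camera axes: x right, y down, z forward; pixel columns grow to the right and rows downward; lengths in mm; the calibration is good to about 2 mm. A picture is of the moment at which its call begins.
- env.job_done(): hands the job in; it is judged then, once.
Trained networks look in a picture, given as the dict that the camera call returned (one of the last four; its "shot" number tells which), for a name from the list of things; names that differ only in an ending like _2 or _b are one class to them, and where a whole thing is asked for, a point or a joint stands for the part that bears it (a point fixed in the world has none). Each returns a list of dicts, best first, with "score" (0 to 1); they miss things now and then, are a little off and sometimes report something else, mostly with a low value. They report only what shows in the picture. A call takes as long as a camera call. They do not tell look-alikes from the thing itself.
- env.search_frame(picture, label): "point" ([column, row] in pixels, amid what is visible of it).
- env.landmark_of(picture, label): "point" ([column, row] in pixels: a listed point, or the origin of a listed thing).
The state is a dict: "time_s": time; "qpos": joint angles; "qvel": joint speeds; "effort": joint torques, N m; "ee_pos": TCP position; "ee_rot": TCP orientation; "force": force on the tool from outside, world axes, zero at the start; "torque": the same for the moment, N m; "gripper_width": finger opening in mm; "gripper_force": force on a finger pad.
Only numpy, scipy, OpenCV 4.12 (cv2) and the standard library are available. Lean on these libraries where they do the work, as an engineer would, in place of code of your own. Each camera call takes 0.05 s, during which the arm holds its last target. There are 200 camera calls.

## Working session

There is one attempt and no reset: what is moved stays moved. The work goes in short steps, Python scripts to look and compute and a tool call to move; the robot and the scene stay as the last step left them, time stands still between calls to the robot, and variables do not carry over. Pictures are saved under pics/ and viewed, at most 10 in all, crops included, and the job is handed in when it is done.

Besides the shell and the picture viewer there is one more tool, called after "Request:" as name(argument=value, ...), one argument or row to a line, values as JSON. move_arm: Moves the arm, as the interface text tells. Its arguments: {"type":"object","properties":{"plan":{"type":"array","items":{"type":"array"}},"squeeze":{"type":"number"}},"required":["plan"]}

```bash
mkdir -p pics; cat > h.py <<'E'
import numpy as np, cv2
from scipy.spatial.transform import Rotation as R
from workcell import env
def cam(p):
    f=192/np.tan(np.radians(p["fovy"])/2)
    o=np.array(p["orientation"],float)
    M=o if o.shape==(3,3) else R.from_euler('xyz',o,degrees=True).as_matrix()
    return f,M,np.array(p["position"],float)
def world(p,uv,z=None):
    """pixel -> world; depth from z_map, or on the plane of height z"""
    f,M,t=cam(p); u,v=uv
    r=M@np.array([(u-p["cx"])/f,(v-p["cy"])/f,1])
    if z is None:
        d=p["z_map"][int(round(v)),int(round(u))]; return t+r*d
    return t+r*(z-t[2])/r[2]
def proj(p,X):
    f,M,t=cam(p); c=M.T@(np.array(X,float)-t); return np.array([p["cx"]+f*c[0]/c[2],p["cy"]+f*c[1]/c[2]])
def cloud(p):
    f,M,t=cam(p); v,u=np.mgrid[:384,:512]; d=p["z_map"]
    P=np.stack([(u-p["cx"])/f*d,(v-p["cy"])/f*d,d],-1)@M.T+t
    P[d<=0]=np.nan; return P
def save(p,n,crop=None,s=1):
    im=p["frame"][...,::-1]
    if crop: a,b,c,d=crop; im=im[b:d,a:c]
    cv2.imwrite("pics/"+n,cv2.resize(im,None,fx=s,fy=s,interpolation=cv2.INTER_CUBIC))
def tri(ps,uvs):
    A=np.zeros((3,3));b=np.zeros(3)
    for p,(u,v) in zip(ps,uvs):
        f,M,t=cam(p); r=M@np.array([(u-p["cx"])/f,(v-p["cy"])/f,1]); r/=np.linalg.norm(r)
        Q=np.eye(3)-np.outer(r,r); A+=Q;b+=Q@t
    return np.linalg.solve(A,b)
E
python3 - <<'E'
from h import *
np.set_printoptions(precision=1,suppress=True)
out=[]
for n in ["scene","top"]:
    p=env.grab_frame(n); out.append(p["frame"][...,::-1])
    print(n,p["fovy"],p["cx"],p["cy"],p["position"],p["orientation"])
    save(p,n+"0.png",s=1.5)
    for l in ["plate","fitted","slot","knob","paddle","rim","foot","jar","rack","dish"]:
        try:
            for k in env.landmark_of(p,l)[:3]: print(l,np.array(k["point"]),round(k["score"],2),world(p,k["point"]))
        except Exception as e: print(l,e)
E
```

```text
scene 53.99231422829071 260.238821856165 185.22887522243258 [1403.8    5.3  921. ] [-133.4    0.3   91.1]
plate [400.1 239.3] 0.78 [671.9 415.1   6.6]
plate [333.8 214.7] 0.68 [584.5 222.1  18.7]
plate [325.2 176.5] 0.51 [411.6 211.8  28. ]
fitted [245.  204.8] 0.7 [553.1 -64.8  27.6]
slot [270.2 201. ] 0.59 [512.9  17.9   5.3]
knob [216.1 178.2] 0.57 [ 574.  -145.8  163.4]
paddle [199.6 172.6] 0.86 [ 565.5 -194.7  177.6]
rim [215.  186.5] 0.78 [ 565.2 -153.8  120.6]
foot [217.9 210.2] 0.86 [ 573.1 -152.1   21.9]
foot [140.2 202.5] 0.55 [ 567.4 -401.4   48.3]
jar [347.6 244.7] 0.67 [713.1 245.4  30. ]
rack [137.9 200.4] 0.93 [ 556.8 -411.8   46.9]
dish [397.1 196.1] 0.98 [494.7 446.8  16.5]
dish [243.6 205.6] 0.41 [541.8 -70.5  11.8]
top 50.654185736582775 253.10396145241185 197.86059804404036 [ 333.1   -5.6 1288.5] [-168.1    0.1  -90.8]
plate [122.6 182.2] 0.79 [660.7 417.3   6.6]
plate [180.3 257.9] 0.71 [412.4 219.9  27.3]
plate [181.7 210.5] 0.69 [560.7 219.   27.2]
fitted [272.8 218.5] 0.78 [529.8 -67.6  36.3]
slot [245.8 227. ] 0.97 [508.4  17.5   6. ]
knob [308.4 201.6] 0.65 [ 554.8 -161.7  173.5]
paddle [320.6 196. ] 0.65 [ 606.7 -225.8    3. ]
rim [301.8 208.6] 0.71 [ 536.7 -143.5  164.7]
foot [298.6 210.8] 0.93 [ 541.1 -141.1  104.7]
jar [174.1 175.8] 0.7 [664.2 238.5  64.7]
rack [386.3 225.2] 0.97 [ 502.6 -416.4   46.6]
rack [170.1 177.4] 0.56 [657.  249.1  73.2]
dish [108.9 245. ] 0.71 [455.8 445.1  19.7]
```

View pics/scene0.png

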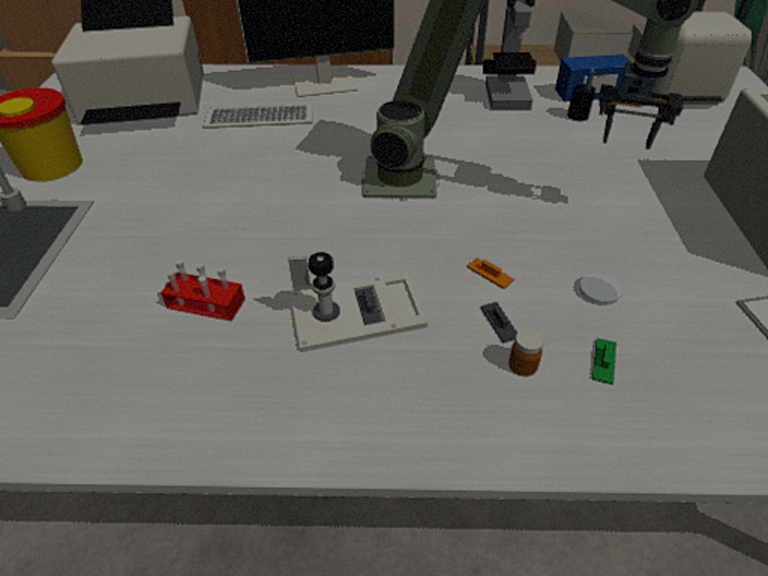

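View pics/top0.png

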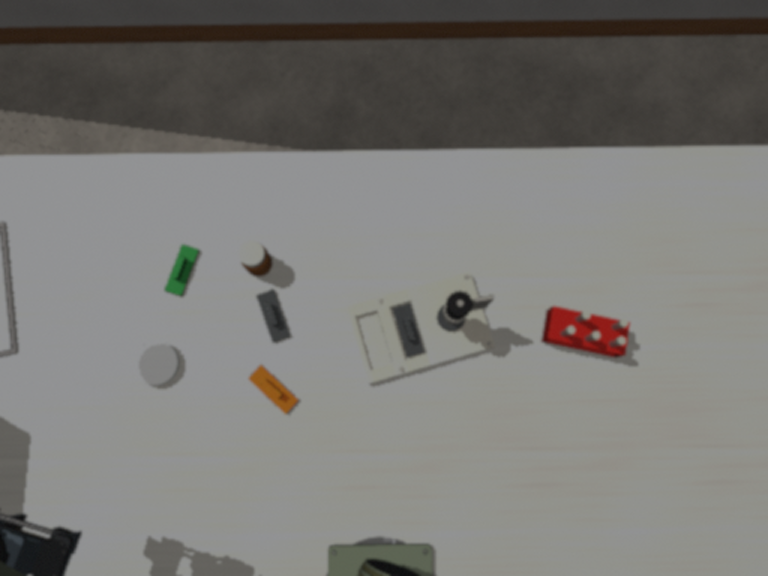

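In the pictures, the candidates for the loose plate are:
- dark plate: scene (333,214), top (182,210)
- green look-alike: scene (400,239), top (122,182)
- orange look-alike: scene (325,176), top (180,258)
- fitted dark plate in the foot: scene (245,205), top (273,218)

I choose the dark plate left of the stand, next to the jar, and will check it in a crop.

```bash
python3 - <<'E'
from h import *
np.set_printoptions(precision=1,suppress=True)
p=env.grab_frame("scene"); save(p,"c1.png",(180,140,430,280),3)
q=env.grab_frame("top")
for P,n,c in((p,"scene",(333,214)),(q,"top",(182,210))):
    C=cloud(P); g=P["frame"].max(-1)
    m=(g<95)&(np.hypot(C[...,0]-562,C[...,1]-220)<75)&(C[...,2]<40)
    m[:, :]&=(P["frame"].max(-1).astype(int)-P["frame"].min(-1))<30
    X=C[m]; print(n,m.sum(),X.mean(0)); 
    r=cv2.minAreaRect(X[:,:2].astype(np.float32)); print(r)
    t=X[X[:,2]>22]; print("rib",len(t),t.mean(0) if len(t) else 0, cv2.minAreaRect(t[:,:2].astype(np.float32)) if len(t)>3 else 0)
for l in["knob","slot","rim","foot","paddle","plate"]:
    a=env.landmark_of(p,l);b=env.landmark_of(q,l)
    if l=="plate":
        a=[k for k in a if abs(k["point"][0]-333)<6];b=[k for k in b if abs(k["point"][1]-210)<6]
    if a and b: print(l,tri([p,q],[a[0]["point"],b[0]["point"]]))
s=env.state();print(s["ee_pos"],s["ee_rot"],s["time_s"])
E
```

```text
scene 470 [ 586.9  219.2 -163.7]
((579.2911376953125, 203.73260498046875), (130.32801818847656, 98.22148132324219), 26.244796752929688)
rib 58 [571.6 222.8  27.7] ((570.312744140625, 223.726318359375), (51.8674201965332, 14.103617668151855), 16.207231521606445)
top 418 [563.5 219.5  12.1]
((565.3890380859375, 220.4210205078125), (108.16453552246094, 39.69595718383789), 19.171640396118164)
rib 66 [566.3 220.5  30.2] ((566.72412109375, 220.83782958984375), (49.43727111816406, 11.978246688842773), 21.17719078063965)
knob [ 557.7 -156.6  141.7]
slot [509.   13.9   1.2]
rim [ 554.4 -153.5  110.2]
foot [ 558.8 -147.3   -1.7]
paddle [ 561.2 -193.8  180.9]
plate [566.8 221.  -12.9]
[166.  550.5 214. ] [180.   -0.  163.2] 1.8
```

View pics/c1.png

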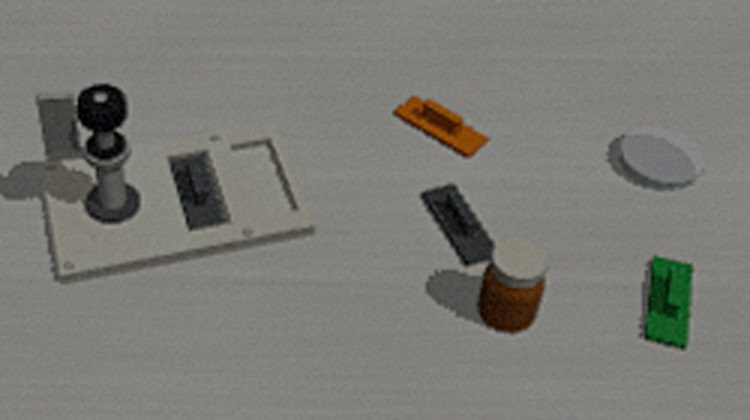

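The crop shows the plain dark plate with its rib at crop (458,222), the jar beyond it and the empty compartment at crop (270,175). The choice is confirmed, so I go above it.

Request:
move_arm(
  plan=[
    [[3.6,-3,-0.5],3.4,0],
    [[3.6,-3,-0.5],3.4,0],
    [[3.6,-3,-0.5],3.4,0],
    [[3.6,-3,-0.5],3.4,0],
    [[3.6,-3,-0.5],3.4,0],
  ],
)

```text
time_s: 2.3
ee_pos: [347.2, 399.3, 189.0]
ee_rot: [180.0, 0.0, -179.6]
force: [0.5, 1.0, 0.9]
gripper_width: 90.9
gripper_force: 0.0
```

Request:
move_arm(
  plan=[
    [[3.6,-3,-0.5],3.4,0],
    [[3.6,-3,-0.5],3.4,0],
    [[3.6,-3,-0.5],3.4,0],
    [[3.6,-3,-0.5],3.4,0],
    [[3.6,-3,-0.5],3.4,0],
  ],
)

```text
time_s: 2.8
ee_pos: [527.3, 249.1, 163.9]
ee_rot: [180.0, 0.0, -162.6]
force: [-0.3, 0.8, 0.4]
gripper_width: 91.2
gripper_force: 0.0
```

Request:
move_arm(
  plan=[
    [[3.6,-3,-0.5],3.4,0],
    [[0,0,0],0,0],
    [[0,0,0],0,0],
  ],
)

```text
time_s: 3.1
ee_pos: [562.2, 219.8, 158.5]
ee_rot: [180.0, -0.1, -159.5]
force: [-0.1, 0.5, -0.4]
gripper_width: 91.3
gripper_force: 0.0
```

```bash
cat > w.py <<'E'
from h import *
np.set_printoptions(precision=1,suppress=True)
p=env.grab_frame("wrist"); save(p,"w1.png")
C=cloud(p); g=p["frame"].max(-1)
m=(np.hypot(C[...,0]-566,C[...,1]-220)<70)
for lo,hi in((5,14),(24,40)):
    X=C[m&(C[...,2]>lo)&(C[...,2]<hi)]
    if len(X)>5: print(lo,len(X),X.mean(0),cv2.minAreaRect(X[:,:2].astype(np.float32)))
for k in env.landmark_of(p,"plate")[:3]: print(k,world(p,k["point"]))
s=env.state();print(s["ee_pos"],s["ee_rot"],s["time_s"],s["force"],p["position"])
E
python3 w.py
```

```text
5 2429 [563.7 221.9   7.8] ((567.0396118164062, 223.22897338867188), (108.88826751708984, 40.03788757324219), 20.6254940032959)
24 431 [566.5 222.9  29.7] ((566.9178466796875, 223.10987854003906), (50.11985397338867, 10.47149658203125), 20.364059448242188)
{'point': [252.9, 181.8], 'score': 0.95} [562.7 219.5  28.6]
{'point': [303.6, 51.7], 'score': 0.91} [418.  220.3  30.7]
[561.2 221.2 159. ] [ 180.    -0.  -159.4] 3.2 [-0.4 -0.5  0.1] [499.4 197.3 329. ]
```

View pics/w1.png

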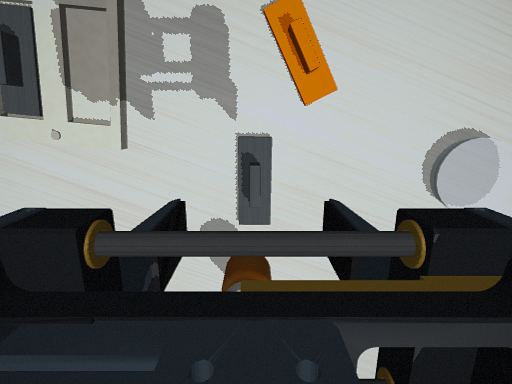

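The wrist view shows the dark plate's rib at about (253,183), at (567,223) mm, yaw 20.5°, rib top about 30 mm. This agrees with the top view, so I descend and grip.

Request:
move_arm(
  plan=[
    [[0.6,0.2,-3.5],0,0],
    [[0,0,-3.5],0,0],
    [[0,0,-3.5],0,0],
    [[0,0,-2.5],0,0],
    [[0,0,-1.6],0,0],
  ],
)

```text
time_s: 3.7
ee_pos: [565.7, 223.7, 11.3]
ee_rot: [180.0, -0.2, -159.2]
force: [-0.2, 0.1, 1.0]
gripper_width: 91.3
gripper_force: 0.0
```

Request:
move_arm(
  plan=[
    [[0,0,0],0,1],
    [[0,0,0],0,1],
    [[0,0,0],0,1],
    [[0,0,0],0,1],
    [[0,0,0],0,1],
  ],
  squeeze=30,
)

```text
time_s: 4.2
ee_pos: [568.4, 222.8, 14.0]
ee_rot: [180.0, 0.1, -159.4]
force: [1.0, -0.3, 0.0]
gripper_width: 53.8
gripper_force: 0.0
```

Request:
move_arm(
  plan=[
    [[0,0,0],0,1],
    [[0,0,0],0,1],
    [[0,0,0],0,1],
  ],
)

```text
time_s: 4.5
ee_pos: [568.0, 222.5, 13.0]
ee_rot: [180.0, 0.0, -159.4]
force: [0.5, 0.2, -0.3]
gripper_width: 29.6
gripper_force: 0.0
```

Request:
move_arm(
  plan=[
    [[0,0,0],0,1],
    [[0,0,0],0,1],
    [[0,0,0],0,1],
    [[0,0,0],0,1],
    [[0,0,0],0,1],
  ],
)

```text
time_s: 5.0
ee_pos: [568.0, 222.5, 12.9]
ee_rot: [-180.0, 0.0, -159.4]
force: [0.3, 0.2, -0.3]
gripper_width: 11.9
gripper_force: 30.0
```

Request:
move_arm(
  plan=[
    [[0,0,1],0,1],
    [[0,0,2],0,1],
    [[0,0,3],0,1],
    [[0,0,3],0,1],
    [[0,0,3],0,1],
  ],
)

```text
time_s: 5.5
ee_pos: [567.5, 222.5, 134.3]
ee_rot: [180.0, -0.0, -159.4]
force: [0.5, 0.8, -2.8]
gripper_width: 11.9
gripper_force: 30.0
```

Plate held. I move toward the stand and measure the compartment.

Request:
move_arm(
  plan=[
    [[-0.8,-2.8,1],-1,1],
    [[-0.8,-2.8,1],-1,1],
    [[-0.8,-2.8,1],-1,1],
    [[-0.8,-2.8,0],-1,1],
    [[0,0,0],0,1],
  ],
)

```text
time_s: 6.0
ee_pos: [534.4, 107.7, 163.7]
ee_rot: [-179.9, -0.1, -163.5]
force: [-0.6, 0.5, -2.4]
gripper_width: 11.8
gripper_force: 30.0
```

Request:
move_arm(
  plan=[
    [[0,0,0],0,1],
    [[0,0,0],0,1],
  ],
)

```text
time_s: 6.2
ee_pos: [536.1, 111.2, 163.0]
ee_rot: [180.0, 0.0, -163.4]
force: [-0.1, -0.8, -2.2]
gripper_width: 12.2
gripper_force: 30.0
```

```bash
cat > s.py <<'E'
from h import *
np.set_printoptions(precision=1,suppress=True)
s=env.state();print(s["ee_pos"],s["ee_rot"],s["time_s"])
ps={}
for n in["wrist","top","scene"]:
    p=env.grab_frame(n); ps[n]=p; C=cloud(p)
    if n=="wrist": save(p,"w2.png")
    m=(np.hypot(C[...,0]-510,C[...,1]-16)<85)
    if n!="scene":
        X=C[m&(C[...,2]>2)&(C[...,2]<9.5)]
        # floor pixels inside the compartment only (x/y window, drop plain bench)
        for it in range(1):
            print(n,"floor",len(X),X.mean(0) if len(X) else 0, cv2.minAreaRect(X[:,:2].astype(np.float32)) if len(X)>9 else 0)
    for l in["slot","foot","rim","knob","paddle","plate","fitted"]:
        for k in env.landmark_of(p,l)[:2]: print(n,l,k["point"],round(k["score"],2),world(p,k["point"]), world(p,k["point"],{"slot":6,"foot":0,"rim":110,"knob":145,"paddle":181,"plate":30,"fitted":6}[l]))
E
python3 s.py
```

```text
[536.1 111.2 163. ] [ 180.     0.  -163.4] 6.2
wrist floor 4430 [508.8   4.9   5.8] ((507.5006408691406, 25.478538513183594), (160.17051696777344, 149.031005859375), 14.9623384475708)
wrist slot [175.9, 132.2] 0.67 [511.    7.7   5.9] [511.    7.7   6. ]
wrist foot [38.7, 128.5] 0.75 [ 548.3 -133.8   26.2] [ 554.9 -153.1    0. ]
wrist plate [249.8, 215.0] 0.77 [525.2 106.1 179.5] [577.1 119.1  30. ]
wrist plate [372.9, 100.7] 0.65 [413.  213.2  18.5] [415.1 208.8  30. ]
wrist fitted [115.3, 132.0] 0.91 [529.9 -57.3  14.4] [531.4 -61.2   6. ]
top floor 586 [508.9   8.2   6. ] ((509.33172607421875, -1.33966064453125), (155.1854705810547, 124.74332427978516), 8.614638328552246)
top slot [249.7, 227.6] 0.68 [506.    5.1   8.7] [506.3   5.1   6. ]
top foot [296.8, 212.1] 0.93 [ 549.7 -143.6   32.8] [ 555.3 -147.2    0. ]
top rim [305.3, 206.4] 0.76 [ 541.7 -152.8  170.8] [ 553.1 -160.8  110. ]
top rim [173.5, 176.1] 0.37 [535.5 145.2 538.3] [651.  231.3 110. ]
top knob [306.6, 205.1] 0.69 [ 545.1 -156.4  172.3] [ 550.3 -160.1  145. ]
top knob [306.5, 201.7] 0.51 [ 554.3 -156.1  175. ] [ 5
[... 204 characters left out ...]
109.4 182.2] [554.8 125.2  30. ]
top fitted [269.7, 218.2] 0.92 [532.9 -58.5  23.8] [535.7 -59.2   6. ]
scene slot [270.1, 202.3] 0.57 [517.2  17.6   3.5] [519.7  17.6   6. ]
scene foot [219.4, 209.8] 0.84 [ 573.2 -147.    24. ] [ 551.  -151.1    0. ]
scene rim [211.8, 185.5] 0.65 [ 557.  -164.9  116.9] [ 549.7 -166.4  110. ]
scene knob [216.4, 178.0] 0.49 [ 578.2 -144.1  168. ] [ 553.  -148.6  145. ]
scene paddle [199.1, 172.0] 0.56 [ 566.5 -195.7  180.8] [ 566.7 -195.7  181. ]
scene plate [302.4, 177.3] 0.75 [556.8 113.3 154.5] [419.2 130.8  30. ]
scene plate [401.4, 238.6] 0.73 [671.2 418.6   9.2] [687.9 409.2  30. ]
scene fitted [242.9, 204.6] 0.77 [537.2 -73.1  11.7] [531.7 -73.6   6. ]
```

View pics/w2.png

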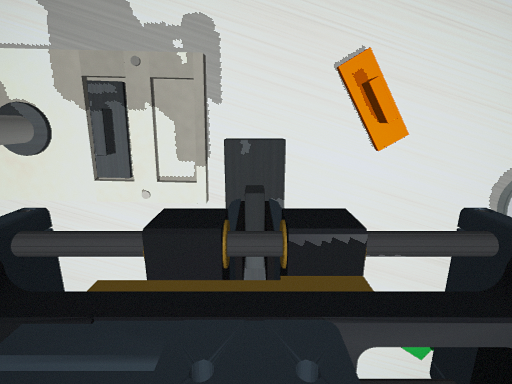

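The wrist view shows the empty compartment, with corners near (152,78), (195,80), (197,181) and (157,182). The held plate is at (255,180). Next I fit the compartment floor and the foot edges exactly.

```bash
cat > f.py <<'E'
from h import *
np.set_printoptions(precision=1,suppress=True)
def floor(p,seed):
    C=cloud(p); m=((C[...,2]>1)&(C[...,2]<11)).astype(np.uint8)
    # seed: pixel inside compartment
    n,L=cv2.connectedComponents(m,connectivity=4); l=L[int(seed[1]),int(seed[0])]
    X=C[(L==l)]; c=cv2.minAreaRect(X[:,:2].astype(np.float32)); return len(X),np.nanmean(X,0),c
p=env.grab_frame("wrist"); print(floor(p,(175,130)))
# from image corners
uv=[(152,78),(195,80),(197,181),(157,182)]
W=np.array([world(p,u,16) for u in uv]); print(W,W.mean(0))
q=env.grab_frame("top"); s=proj(q,[509,15,6]); print(s,floor(q,s))
for P in(p,q):
    C=cloud(P); m=((C[...,2]>13)&(C[...,2]<20)&(np.hypot(C[...,0]-540,C[...,1]+70)<220)).astype(np.uint8)
    n,L,st,_=cv2.connectedComponentsWithStats(m); l=1+st[1:,4].argmax(); X=C[L==l]
    r=cv2.minAreaRect(X[:,:2].astype(np.float32)); print(len(X),X[:,2].mean(),r)
    # held plate underside/top pixels: near TCP
# the knob + paddle in the top view
C=cloud(q); d=np.hypot(C[...,0]-555,C[...,1]+155)
X=C[(d<32)&(C[...,2]>160)&(q["frame"].max(-1)<60)];print("knob",len(X),X.mean(0),cv2.minEnclosingCircle(X[:,:2].astype(np.float32)))
X=C[(d>30)&(d<75)&(C[...,2]>172)&(C[...,2]<190)];print("paddle",len(X),X.mean(0),cv2.minAreaRect(X[:,:2].astype(np.float32)))
# held plate in the wrist view
C=cloud(p); X=C[(np.abs(C[...,0]-536)<80)&(np.abs(C[...,1]-111)<60)&(C[...,2]>150)&(C[...,2]<165)]; print("held",len(X),X.mean(0),cv2.minAreaRect(X[:,:2].astype(np.float32)))
E
python3 f.py
```

```text
(4138, array([508.3,   5.5,   5.9]), ((510.60992431640625, 6.946971893310547), (118.60893249511719, 46.749717712402344), 15.525066375732422))
[[460.  -28.4  16. ]
 [448.4  17.3  16. ]
 [558.5  46.6  16. ]
 [573.5   0.8  16. ]] [510.1   9.1  16. ]
[246.6 226.8] (514, array([510.5,   6.2,   6.5]), ((510.93988037109375, 6.450023651123047), (117.16385650634766, 47.921199798583984), 15.635848999023438))
20336 15.64311873187582 ((534.6280517578125, -79.9412841796875), (170.54635620117188, 253.46409606933594), 15.533784866333008)
2669 16.483029264136405 ((537.6902465820312, -92.53337097167969), (169.9933624267578, 275.3436584472656), 15.491703987121582)
knob 175 [ 552.  -155.4  170.9] ((552.2177734375, -156.77374267578125), 23.99658203125)
paddle 41 [ 561.7 -201.5  180.2] ((562.87646484375, -201.99497985839844), (9.227941513061523, 33.87721252441406), 10.355406761169434)
held 3781 [505.4 102.6 157.9] ((530.9781494140625, 110.25569152832031), (101.6921615600586, 40.03331756591797), 16.652137756347656)
```

Request:
move_arm(
  plan=[
    [[-0.8,-3.5,-1.5],-0.4,1],
    [[-0.8,-3.5,-2],-0.4,1],
    [[-0.8,-3.5,-2.5],-0.3,1],
    [[0,0,-2.5],0,1],
    [[0,0,-2.5],0,1],
  ],
)

```text
time_s: 8.0
ee_pos: [512.0, 4.4, 52.5]
ee_rot: [-180.0, 0.1, -164.6]
force: [0.3, 0.7, -3.7]
gripper_width: 11.7
gripper_force: 30.0
```

Request:
move_arm(
  plan=[
    [[0,0,0],0,1],
    [[0,0,0],0,1],
  ],
)

```text
time_s: 8.2
ee_pos: [512.3, 5.6, 53.3]
ee_rot: [180.0, -0.0, -164.5]
force: [1.0, -0.5, -1.6]
gripper_width: 11.9
gripper_force: 30.0
```

```bash
cat > g.py <<'E'
from h import *
np.set_printoptions(precision=1,suppress=True)
s=env.state();print(s["ee_pos"],s["ee_rot"],s["time_s"],s["force"])
p=env.grab_frame("wrist"); save(p,"w3.png")
C=cloud(p);z=s["ee_pos"][2]-12.9+8
X=C[(np.abs(C[...,0]-510)<80)&(np.abs(C[...,1]-7)<40)&(C[...,2]>z-4)&(C[...,2]<z+4)]
r=cv2.minAreaRect(X[:,:2].astype(np.float32));print("held",len(X),z,X.mean(0),r)
X=C[(C[...,2]>13)&(C[...,2]<19)&(np.hypot(C[...,0]-540,C[...,1]+70)<220)]
print(cv2.minAreaRect(X[:,:2].astype(np.float32)))
E
python3 g.py
```

```text
[512.3   5.6  53.3] [ 180.    -0.  -164.5] 8.2 [ 1.  -0.5 -1.6]
held 3746 48.37525932300988 [481.4  -1.8  48.1] ((507.0068359375, 5.318790435791016), (101.08438110351562, 40.10810470581055), 15.599303245544434)
((530.2244873046875, -74.47172546386719), (165.2760009765625, 240.20159912109375), 15.581442832946777)
```

View pics/w3.png

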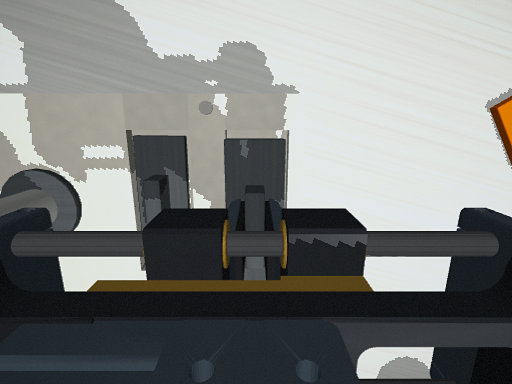

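Plate centre (511,6.5) sits over the compartment centre (510.8,6.6), and the view shows it framed evenly at (255,170). I lower and release.

Request:
move_arm(
  plan=[
    [[0,0,-1.4],0,1],
    [[0,0,-1],0,1],
    [[0,0,-0.6],0,1],
    [[0,0,-0.35],0,1],
    [[0,0,0],0,1],
  ],
)

```text
time_s: 8.75
ee_pos: [511.9, 5.6, 19.3]
ee_rot: [180.0, -0.0, -164.5]
force: [-0.1, -0.7, -2.7]
gripper_width: 11.8
gripper_force: 30.0
```

Request:
move_arm(
  plan=[
    [[0,0,0],0,1],
    [[0,0,0],0,1],
  ],
)

```text
time_s: 8.95
ee_pos: [512.3, 5.5, 19.9]
ee_rot: [-180.0, 0.0, -164.5]
force: [-0.2, -0.2, -1.4]
gripper_width: 11.7
gripper_force: 30.0
```

Request:
move_arm(
  plan=[
    [[0,0,-0.05],0,0.6],
    [[0,0,0],0,0.6],
    [[0,0,0],0,0.6],
    [[0,0,0],0,0.6],
    [[0,0,0],0,0.6],
  ],
)

```text
time_s: 9.45
ee_pos: [512.1, 5.5, 19.1]
ee_rot: [-180.0, 0.0, -164.5]
force: [-0.1, 0.3, -0.9]
gripper_width: 36.3
gripper_force: 0.0
```

Request:
move_arm(
  plan=[
    [[0,0,3],0,0.6],
    [[0,0,5],0,0],
    [[0,0,5],0,0],
    [[0,0,5],0,0],
    [[0,0,4],0,0],
  ],
)

```text
time_s: 9.95
ee_pos: [512.3, 5.5, 242.3]
ee_rot: [-180.0, 0.2, -164.5]
force: [1.2, -0.4, 0.4]
gripper_width: 65.4
gripper_force: 0.0
```

```bash
cat > k.py <<'E'
from h import *
np.set_printoptions(precision=1,suppress=True)
s=env.state();print(s["ee_pos"],s["ee_rot"],s["time_s"],s["gripper_width"])
for n in("wrist","top"):
    p=env.grab_frame(n); C=cloud(p)
    if n=="wrist": save(p,"w4.png")
    D=(C[...,:2]-[510.8,6.6])@np.array([[.9636,-.2672],[.2672,.9636]])
    w=(abs(D[...,0])<62)&(abs(D[...,1])<26)
    for lo,hi in((10.5,16),(30,42)):
        X=C[w&(C[...,2]>lo)&(C[...,2]<hi)&(p["frame"].max(-1)<110)]
        if len(X)>9: print(n,lo,len(X),X.mean(0),cv2.minAreaRect(X[:,:2].astype(np.float32)))
E
python3 k.py
```

```text
[512.3   5.5 242.3] [-180.     0.2 -164.5] 9.95 65.39450169053818
wrist 10.5 1632 [509.6   5.9  13.7] ((513.111083984375, 7.992473602294922), (112.6094741821289, 43.412681579589844), 15.45779037475586)
wrist 30 280 [510.5   6.3  35.7] ((510.81378173828125, 6.348505020141602), (48.99685287475586, 10.027129173278809), 15.67996597290039)
top 10.5 165 [492.9   1.3  13.7] ((510.6522216796875, 6.448947906494141), (111.27161407470703, 44.211952209472656), 20.701913833618164)
top 30 52 [506.9   3.7  36.2] ((506.57623291015625, 3.6707286834716797), (40.83030319213867, 11.882243156433105), 17.23712158203125)
```

View pics/w4.png

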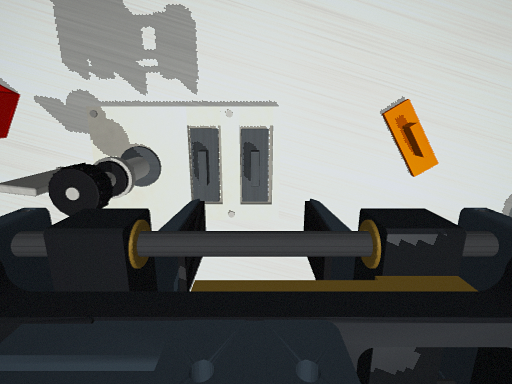

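The plate lies in the compartment at (255,165), rib centre (510.8,6.3), top at 36 mm: seated and level. The knob is at (80,188) with the paddle to its left at (25,185). Now I move above the knob and turn so one finger sits clockwise of the paddle.

Request:
move_arm(
  plan=[
    [[0.8,-3.2,0],-8.2,0],
    [[0.8,-3.2,0],-8.2,0],
    [[0.8,-3.2,0],-8.2,0],
    [[0.8,-3.2,0],-8.2,0],
    [[0.8,-3.2,0],-8.2,0],
  ],
)

```text
time_s: 10.55
ee_pos: [551.7, -155.6, 237.8]
ee_rot: [-180.0, -0.1, 154.2]
force: [-0.2, -0.3, 0.1]
gripper_width: 91.0
gripper_force: 0.0
```

Request:
move_arm(
  plan=[
    [[0.3,-0.3,0],-8.2,0],
    [[0,0,0],-8.2,0],
    [[0,0,0],0,0],
    [[0,0,0],0,0],
  ],
)

```text
time_s: 10.95
ee_pos: [554.6, -157.3, 238.2]
ee_rot: [-180.0, -0.1, 138.3]
force: [-0.1, -0.1, -0.9]
gripper_width: 91.0
gripper_force: 0.0
```

```bash
cat > n.py <<'E'
from h import *
np.set_printoptions(precision=1,suppress=True)
s=env.state();print(s["ee_pos"],s["ee_rot"],s["qpos"],s["time_s"],s["gripper_width"])
for n in("wrist","top"):
    p=env.grab_frame(n); C=cloud(p)
    if n=="wrist": save(p,"w5.png")
    d=np.hypot(C[...,0]-555.5,C[...,1]+157.3)
    X=C[(d<30)&(C[...,2]>167)&(C[...,2]<175)&(p["frame"].max(-1)<90)]
    if len(X)>9: print(n,"knobtop",len(X),X.mean(0),cv2.minEnclosingCircle(X[:,:2].astype(np.float32)))
    X=C[(d<30)&(C[...,2]>107)&(C[...,2]<113)]
    if len(X)>9: print(n,"rim",len(X),X.mean(0))
    X=C[(d>29)&(d<80)&(C[...,2]>177)&(C[...,2]<185)]
    if len(X)>9: print(n,"paddle",len(X),X.mean(0),cv2.minAreaRect(X[:,:2].astype(np.float32)))
E
python3 n.py
```

```text
[ 554.6 -157.3  238.2] [-180.    -0.1  138.3] [-17.   17.7  87.    0.   75.4 -65.3] 10.95 90.95351894771656
wrist knobtop 1959 [ 554.3 -155.6  170.6] ((554.8765258789062, -159.0214385986328), 27.99748420715332)
wrist rim 57 [ 542.1 -144.   109.5]
wrist paddle 67 [ 559.5 -190.1  180.3] ((560.5555419921875, -191.59600830078125), (7.566406726837158, 11.19568920135498), 7.828458786010742)
top knobtop 111 [ 550.2 -159.2  171.3] ((555.3163452148438, -160.8761749267578), 24.981882095336914)
```

View pics/w5.png

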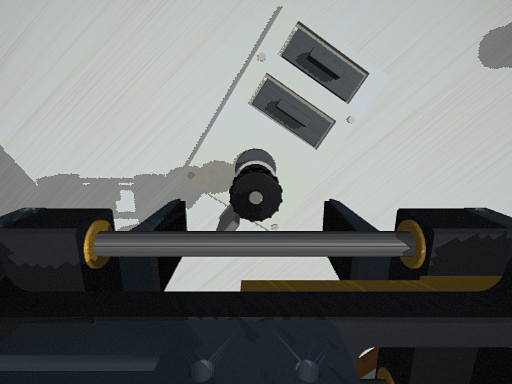

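The view shows the knob at (256,195), centred between the fingers. The paddle is at (228,218), about 50° counterclockwise of the left finger, so it's clear. I descend and grip.

Request:
move_arm(
  plan=[
    [[0.1,0,-3],0,0],
    [[0,0,-3],0,0],
    [[0,0,-2.5],0,0],
    [[0,0,-1.3],0,0],
    [[0,0,-0.5],0,0],
  ],
)

```text
time_s: 11.55
ee_pos: [555.4, -157.1, 134.8]
ee_rot: [-180.0, -0.1, 138.2]
force: [0.0, 0.6, 0.5]
gripper_width: 91.4
gripper_force: 0.0
```

Request:
move_arm(
  plan=[
    [[0,0,0],0,1],
    [[0,0,0],0,1],
    [[0,0,0],0,1],
    [[0,0,0],0,1],
    [[0,0,0],0,1],
  ],
  squeeze=40,
)

```text
time_s: 12.05
ee_pos: [556.2, -157.6, 136.6]
ee_rot: [180.0, 0.1, 138.1]
force: [0.1, -0.5, 0.5]
gripper_width: 54.2
gripper_force: 0.0
```

Request:
move_arm(
  plan=[
    [[0,0,0],0,1],
    [[0,0,0],0,1],
    [[0,0,0],0,1],
  ],
)

```text
time_s: 12.35
ee_pos: [556.2, -157.4, 136.3]
ee_rot: [180.0, 0.0, 138.1]
force: [-0.1, -0.3, 1.8]
gripper_width: 47.1
gripper_force: 40.0
```

Request:
move_arm(
  plan=[
    [[0,0,0.5],0,1],
    [[0,0,1],0,1],
    [[0,0,1],0,1],
    [[0,0,0.7],0,1],
    [[0,0,0.3],0,1],
  ],
)

```text
time_s: 12.85
ee_pos: [556.1, -157.4, 172.0]
ee_rot: [180.0, 0.0, 138.1]
force: [2.7, 0.6, -5.4]
gripper_width: 47.2
gripper_force: 40.0
```

Request:
move_arm(
  plan=[
    [[0,0,0],0,1],
    [[0,0,0],0,1],
    [[0,0,0],0,1],
  ],
)

```text
time_s: 13.15
ee_pos: [556.1, -157.5, 170.8]
ee_rot: [180.0, 0.0, 138.1]
force: [3.8, -0.2, -3.6]
gripper_width: 47.8
gripper_force: 40.0
```

```bash
cat > m.py <<'E'
from h import *
import sys
np.set_printoptions(precision=1,suppress=True)
s=env.state();print(s["ee_pos"],s["ee_rot"],s["time_s"],s["force"],s["torque"],s["gripper_force"])
p=env.grab_frame("scene"); q=env.grab_frame("top")
u=proj(p,[555.8,-157.3,150]); save(p,sys.argv[1],(int(u[0])-50,int(u[1])-40,int(u[0])+50,int(u[1])+35),8)
print("crop origin",int(u[0])-50,int(u[1])-40,"rim@",proj(p,[555.8,-157.3,110]),"1mm:",proj(p,[555.8,-157.3,111])-proj(p,[555.8,-157.3,110]))
for P in(p,q):
  for l in("mark","rim","knob","paddle"):
    k=env.landmark_of(P,l)[:1]
    if k: print(l,k[0]["point"],round(k[0]["score"],2),world(P,k[0]["point"]))
C=cloud(p);d=np.hypot(C[...,0]-555.8,C[...,1]+157.3)
X=C[(d>29)&(d<80)&(C[...,2]>168)&(C[...,2]<185)&(p["frame"].min(-1)>60)]
print("paddle?",len(X),X.mean(0) if len(X) else 0)
E
python3 m.py m1.png
```

```text
[ 556.1 -157.5  170.8] [180.    0.  138.1] 13.15 [ 3.8 -0.2 -3.6] [-0.  -0.5  0. ] 39.99911963939667
crop origin 163 137 rim@ [214.5 186.9] 1mm: [-0.  -0.2]
mark [216.3, 185.5] 0.76 [ 563.9 -149.6  123.7]
rim [215.5, 187.4] 0.69 [ 562.  -153.2  113.7]
paddle [199.5, 172.5] 0.52 [ 565.3 -195.   177.8]
mark [304.1, 205.9] 0.64 [ 535.9 -144.5  209.5]
rim [302.6, 209.0] 0.94 [ 545.4 -152.5  109.9]
paddle? 29 [ 566.9 -178.8  177.5]
```

View pics/m1.png

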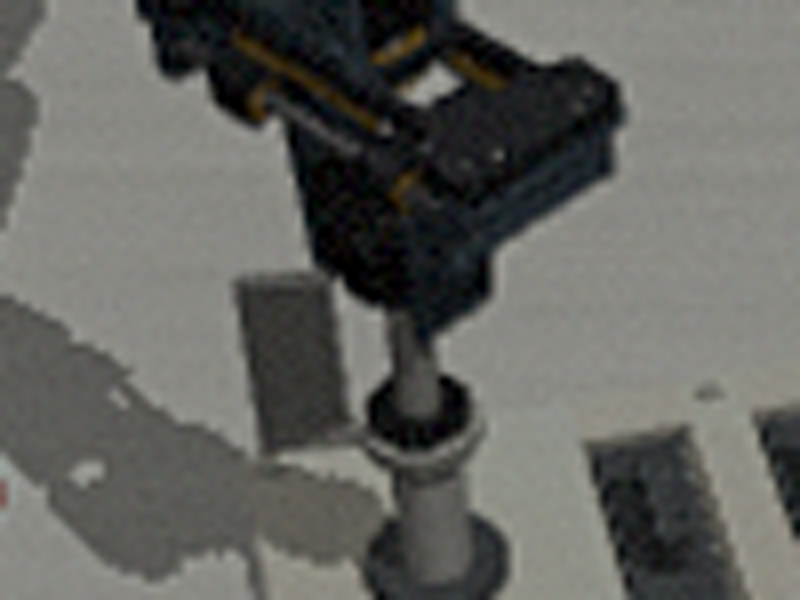

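The crop shows the column lifted out of the collar, with the collar's dark top at crop (420,410). The paddle at (295,360) is still open and clear of the finger. I check the knob-top height with the wrist depth.

```bash
cat > t.py <<'E'
from h import *
np.set_printoptions(precision=1,suppress=True)
s=env.state();print(s["ee_pos"],s["ee_rot"],s["qpos"],s["time_s"],s["force"],s["torque"],s["gripper_force"])
for n in("wrist","scene","top"):
    p=env.grab_frame(n); C=cloud(p); d=np.hypot(C[...,0]-556,C[...,1]+157.4)
    if n=="wrist":
        X=C[(d<16)&(C[...,2]<225)&(C[...,2]>160)]; print("knobtop z",len(X),np.median(X,0),np.percentile(X[:,2],[5,25,75,95]))
    if n=="scene": save(p,"end.png",(150,120,290,225),5)
    b=p["frame"].min(-1)>55
    X=C[(d>38)&(d<66)&(C[...,2]>115)&(C[...,2]<184)&b]; 
    if len(X)>9:
        a=np.degrees(np.arctan2(X[:,1]+157.4,X[:,0]-556)); print(n,"paddle",len(X),X.mean(0),"dir",np.median(a),"lever",np.radians(np.median(a)+84.8))
E
python3 t.py
```

```text
[ 556.1 -157.4  170.9] [180.    0.  138.1] [-17.   20.3  93.1   0.   66.6 -65.1] 13.65 [ 4.7  0.2 -4.9] [-0.  -0.7 -0. ] 39.998921155929565
knobtop z 1009 [ 559.7 -159.9  205.2] [204.3 204.9 205.6 206.1]
wrist paddle 58 [ 562.9 -197.9  180.5] dir -80.36379370865208 lever 0.07742640608170795
scene paddle 27 [ 565.8 -203.7  165.1] dir -78.06662935470862 lever 0.11751948751746968
```

Request:
move_arm(
  plan=[
    [[0,0,0.05],4,1],
    [[0,0,0],5,1],
    [[0,0,0],5,1],
    [[0,0,0],5,1],
    [[0,0,0],5,1],
  ],
)

```text
time_s: 14.3
ee_pos: [556.2, -157.2, 171.6]
ee_rot: [180.0, 0.0, 162.3]
force: [3.9, 1.2, -5.2]
gripper_width: 47.4
gripper_force: 40.9
```

Request:
move_arm(
  plan=[
    [[0,0,0],5,1],
    [[0,0,0],5,1],
    [[0,0,0],5,1],
    [[0,0,0],4,1],
    [[0,0,0],4,1],
  ],
)

```text
time_s: 14.8
ee_pos: [556.2, -157.0, 171.6]
ee_rot: [179.9, 0.0, -174.7]
force: [3.9, 2.0, -5.0]
gripper_width: 47.5
gripper_force: 40.8
```

```bash
python3 t.py
```

```text
[ 556.2 -157.   171.6] [ 179.9    0.  -174.7] [ -16.9   20.2   93.1    0.1   66.7 -112.2] 14.8 [ 3.9  2.  -5. ] [ 0.3 -0.7 -0.1] 40.84867246448994
knobtop z 1002 [ 563.4 -157.3  205.9] [205.  205.6 206.3 206.8]
scene paddle 133 [ 596.2 -187.2  151.6] dir -36.7780099911126 lever 0.8381418390149061
```

Request:
move_arm(
  plan=[
    [[0,0,0],2,1],
    [[0,0,0],2,1],
    [[0,0,0],0,1],
  ],
)

```text
time_s: 15.25
ee_pos: [556.2, -156.9, 171.6]
ee_rot: [179.9, 0.0, -170.9]
force: [4.4, 1.5, -3.6]
gripper_width: 47.1
gripper_force: 40.6
```

```bash
python3 t.py
```

```text
[ 556.2 -156.9  171.6] [ 179.9    0.  -170.9] [ -16.9   20.2   93.1    0.1   66.7 -116. ] 15.25 [ 4.4  1.5 -3.6] [ 0.5 -0.8 -0. ] 40.55908793583512
knobtop z 1013 [ 563.2 -157.3  206. ] [205.  205.6 206.3 206.9]
scene paddle 129 [ 598.2 -184.7  151.2] dir -32.84285609757899 lever 0.906823231029742
```

Request:
move_arm(
  plan=[
    [[0,0,0],2,1],
    [[0,0,0],1,1],
    [[0,0,0],0,1],
  ],
)

```text
time_s: 15.7
ee_pos: [556.2, -156.9, 171.6]
ee_rot: [179.9, 0.0, -168.0]
force: [4.8, 3.2, -5.3]
gripper_width: 47.3
gripper_force: 40.6
```

```bash
python3 t.py
```

```text
[ 556.2 -156.9  171.6] [ 179.9    0.  -168. ] [ -16.9   20.2   93.1    0.1   66.7 -119. ] 15.7 [ 4.8  3.2 -5.3] [ 0.5 -0.7 -0. ] 40.63725225627422
knobtop z 1008 [ 563.  -157.1  206. ] [205.  205.5 206.3 206.9]
scene paddle 127 [ 600.  -183.3  151.9] dir -30.00000326498684 lever 0.956440373108122
```

View pics/end.png

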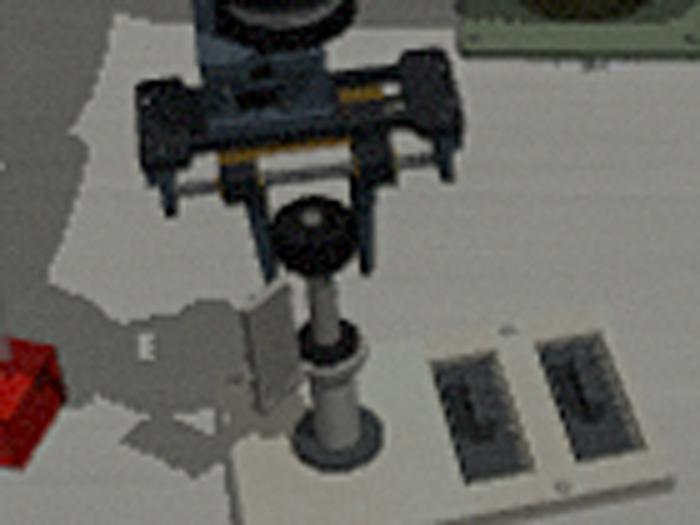

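The last view shows the paddle at (275,350) turned toward the camera beside the left finger, the column up at its mark, and both plates in their compartments. I push on gently until the stop shows.

Request:
move_arm(
  plan=[
    [[0,0,0],1.5,1],
    [[0,0,0],0,1],
  ],
)

```text
time_s: 16.05
ee_pos: [556.2, -156.9, 171.6]
ee_rot: [179.9, 0.0, -166.5]
force: [5.0, 2.8, -4.6]
gripper_width: 47.4
gripper_force: 40.6
```

```bash
python3 t.py
```

```text
[ 556.2 -156.9  171.6] [ 179.9    0.  -166.5] [ -16.9   20.2   93.1    0.1   66.7 -120.5] 16.05 [ 5.   2.8 -4.6] [ 0.5 -0.7 -0.1] 40.60559593141079
knobtop z 1004 [ 562.8 -157.2  205.9] [205.  205.5 206.3 206.9]
scene paddle 123 [ 600.6 -181.6  152.5] dir -28.437976106235283 lever 0.983702890033909
```

Request:
move_arm(
  plan=[
    [[0,0,0],1.5,1],
    [[0,0,0],0,1],
    [[0,0,0],0,1],
  ],
)

```text
time_s: 16.5
ee_pos: [556.2, -156.9, 171.6]
ee_rot: [179.9, 0.0, -165.0]
force: [4.5, 2.9, -5.2]
gripper_width: 47.9
gripper_force: 40.7
```

```bash
python3 t.py
```

```text
[ 556.2 -156.9  171.6] [ 179.9    0.  -165. ] [ -16.9   20.2   93.1    0.1   66.7 -122. ] 16.5 [ 4.5  2.9 -5.2] [ 0.5 -0.7 -0.1] 40.67078160122037
knobtop z 1005 [ 562.6 -157.2  206. ] [205.  205.6 206.3 206.9]
scene paddle 127 [ 601.  -180.9  151.1] dir -26.874882410468857 lever 1.0109840215421997
```

Request:
move_arm(
  plan=[
    [[0,0,0],1.5,1],
    [[0,0,0],0,1],
    [[0,0,0],0,1],
  ],
)

```text
time_s: 16.95
ee_pos: [556.1, -156.9, 171.6]
ee_rot: [179.9, 0.0, -163.5]
force: [4.1, 4.1, -4.2]
gripper_width: 47.4
gripper_force: 42.5
```

```bash
cat >> t.py <<'E'
p=env.grab_frame("scene"); C=cloud(p); d=np.hypot(C[...,0]-556,C[...,1]+157.4)
X=C[(d>34)&(d<66)&(C[...,2]>115)&(C[...,2]<176)&(p["frame"].min(-1)>55)]
vx,vy,x0,y0=cv2.fitLine(X[:,:2].astype(np.float32),cv2.DIST_HUBER,0,.01,.01).ravel()
print("face dir",np.degrees(np.arctan(vy/vx)),"offset",(556-x0)*vy-(-157.4-y0)*vx)
E
python3 t.py
```

```text
[ 556.1 -156.9  171.6] [ 179.9    0.  -163.5] [ -16.9   20.2   93.1    0.1   66.7 -123.5] 16.95 [ 4.1  4.1 -4.2] [ 0.5 -0.6 -0.3] 42.5078589367331
knobtop z 1009 [ 562.5 -157.1  205.9] [205.  205.5 206.4 206.9]
scene paddle 121 [ 601.9 -181.4  151.1] dir -27.09579305662007 lever 1.007128403414153
face dir -36.58674 offset 8.46492
```

The lever no longer moves with the hand, and the wrist torque and pad force rose, so it's at the stop. The mark height is good, so I hand in.

```bash
python3 -c "
from workcell import env
print(env.job_done())"
```

```text
the job is handed in; nothing more can be done
None
```

I handed in the job at about 17 s, and the interface gave no verdict. At hand-in the plate lay flat in the far compartment, the hand held the knob with the mark within about 1 mm of the rim, and the lever was against its closed stop. I saw no bystander move, though I did not measure their positions at the end.

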